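Load the gravity rack with the blue slide boxes

TASK

Fold the amber cover of the sloping rack up until it stands square to the slope (a right angle from shut). Then load every blue slide box, the loose one and those in the row: push each one endways out of the touching row, without shifting the grey boxes, and release it crosswise in the open upper part of the rack so that it slides down to rest against the orange stop or the box before it. When all are in, fold the cover fully shut again, leaving the grey boxes and everything else on the bench where they were.

Things in the scene. Friction and masses are not known exactly. Their poses are not given: they have to be found in the camera images.
- box0: loose blue slide-storage box, 34 mm wide (its x), 104 mm long (its y), 30 mm high (its z), 0.12 kg give or take; origin at the centre of its underside. Blue all over with a paper label; lies alone on the bench between the row and the rack; always present.
- box1: blue slide-storage box, 34 mm wide (its x), 104 mm long (its y), 30 mm high (its z), 0.12 kg give or take; origin at the centre of its underside. In the row on the mat, if present (two or three of box1 to box3 are). Touches a grey box with its long side, so no finger fits there, and it is too long to grip endways; pushed on an end face it slides out lengthwise.
- box2: blue slide-storage box, 34 mm wide (its x), 104 mm long (its y), 30 mm high (its z), 0.12 kg give or take; origin at the centre of its underside. In the row on the mat, if present (two or three of box1 to box3 are). Touches a grey box with its long side, so no finger fits there, and it is too long to grip endways; pushed on an end face it slides out lengthwise.
- box3: blue slide-storage box, 34 mm wide (its x), 104 mm long (its y), 30 mm high (its z), 0.12 kg give or take; origin at the centre of its underside. In the row on the mat, if present (two or three of box1 to box3 are). Touches a grey box with its long side, so no finger fits there, and it is too long to grip endways; pushed on an end face it slides out lengthwise.
- grey1: grey slide-storage box, 34 mm wide (its x), 104 mm long (its y), 30 mm high (its z), 0.12 kg give or take; origin at the centre of its underside. Grey all over with a paper label; stays in the row and must not be shifted.
- grey2: grey slide-storage box, 34 mm wide (its x), 104 mm long (its y), 30 mm high (its z), 0.12 kg give or take; origin at the centre of its underside. Grey all over with a paper label; stays in the row and must not be shifted.
- box0_c (a point): the centre of box0, 15 mm above its origin
- box1_c (a point): the centre of box1, 15 mm above its origin
- box2_c (a point): the centre of box2, 15 mm above its origin
- box3_c (a point): the centre of box3, 15 mm above its origin
- grey1_c (a point): the centre of grey1, 15 mm above its origin
- grey2_c (a point): the centre of grey2, 15 mm above its origin
- mat: flat green mat (205 x 135 mm, no step) under the row; origin at its centre. The row has five places along its x at -68.8, -34.4, 0, 34.4, 68.8 mm: grey boxes in the second and fifth, blue ones (or a gap) in the others, long axes along its y. The bench is clear for 110 mm on its +y side (towards the rack) but for box0, and for 60 mm on its -y side.
- chute: fixed slick lane. x points up the slope (25 degrees), z is the slope's normal. Origin mid-lane on the sliding surface at the inner face of the orange stop (20 mm high, low end). Surface z = 0 for x = 0 to 216 mm; side walls: inner faces y = +-62, 44 high. A clear roof (top z = 49.5) covers x = 0 to 98: boxes go in from above at x = 100 to 216, long axis along y, and slide down.
- cover (a joint): angle (rad) of the stiff amber cover over the open upper part of the lane: 0 shut (parallel to the slope), 1.571 square to the slope, 2.2 fully back. Friction in the hinge holds it wherever it is left (it needs about 0.2 N m to move). It starts shut or nearly so.
- cover_hinge (a point): point on the hinge line, which runs along the chute's x at y = +68 mm, z = 45.5 mm in the chute's frame, here at x = 156 mm. The panel is 112 mm along x (x = 100 to 212 mm), 142 mm from hinge to free edge, 5 mm thick with its underside on the hinge line.
- cover_knob (a point): centre of the cover's red bar handle: 16 mm diameter, 36 mm long, parallel to the hinge, on a stalk 120 mm from the hinge line and 40 mm above the panel's underside. In the chute's frame at (156, -52, 85.5) mm when shut, (156, 108, 165.5) when square. Pinched by its ends (along the chute's x) it can pivot between the fingers while led round the hinge.
- amber_a: amber bottle with a blue cap, 68 mm across, 150 mm high
- amber_b: amber bottle with a blue cap, 68 mm across, 170 mm high
- amber_c: amber bottle with a blue cap, 68 mm across, 130 mm high
- beaker: glass beaker, 70 mm across, 90 mm high
- dish: shallow glass dish, 90 mm across, 18 mm high
- stopper: black rubber stopper, 40 mm across, 30 mm high
- scoop: steel scoop, 170 mm long, lying flat
Not all that is in view belongs to the job. Leave any pink look-alike of the box0 alone.

How it is judged:
By the outcome, as a careful person would: the job done as asked, in the order asked, and still so for the second after the job is handed in, with the robot touching nothing.
Of box1, box2, box3 only 2 to 3 are there at a start; the rules pass over those that are not, and their reading is None.
At some moment in a run one of box0 may be knocked a few centimetres aside while the robot is not near it.
Once in a run the grip may slacken for a moment while it holds something.
It also fails if it takes over 208 s, if anything falls off the work surface, if the arm or the gripper's body presses on something with over 40 N, if the wrist force passes 120 N, or if a joint passes its speed limit or range.

ROBOT

A 7-joint arm with a two-finger parallel gripper is mounted at the origin on the work surface. World frame = base frame: x ahead of the robot, y to its left, z up, the work surface at z = 0. Lengths are in m, angles in rad, forces in N, time in s.
With the tool pointing down it reaches from about 0.425 to 0.925 m from the base axis. Payload 6.8 kg.
Tool frame: the origin (TCP) lies midway between the tips of the shut fingers; the grasp point (between the pads) lies 19 mm behind it; x points along the fingers, y is the direction in which the jaws open and shut, and the axes are right-handed (so a half turn about x gives the same grasp; the last joint's range is limited). The gripper opens to 85 mm and grips with 20 to 120 N. Pads are 22 mm wide; open, the fingers measure 114 mm over their backs; the gripper's body (76 mm by 85 mm) begins 54 mm behind the grasp point. The pads swing forward as they close: fully open they stand 13 mm farther back than shut.
Start: joints at [-1.384, 0.477, 0.022, 1.555, -0.011, 1.109, -0.083], TCP at [0.196, 0.646, 0.231] pointing down, gripper open.
Joint ranges: [-2.96, 2.96], [-0.34, 2.1], [-1.41, 1.46], [0.24, 2.44], [-1.37, 4.51], [0.17, 1.92], [-2.96, 2.96]. Speed limits (rad/s): [2.39, 2.39, 3.14, 3.14, 3.14, 3.14, 3.14].

INTERFACE

Orientations are given as a rotation vector (axis times angle).
In Python, from bench import r, viewer, nets gives the robot as it stands.
- The arm moves only by the shell command python3 -m pendant 'ROWS' [FORCE]. ROWS is JSON, one flat list of numbers, 5 for each row, row after row: the finger opening in mm, from 0 to 85.4, then the shift along the tool's x, y, z in mm, then the turn about the tool's x in rad. A call has 1 to 20 rows; each row shifts and turns the commanded pose from where the row before left it, along the tool's axes as they then stand; what a row does not reach is not made up. A row lasts 1/8 s, in which the tool goes at most 62.5 mm and 10.7 degrees, less where a joint would pass 70% of its speed; a pose out of reach is approached as far as the arm can. A call with a gripper value outside its range is refused whole. The fingers move at their own pace and stop on an object; FORCE is the grip in N (left out, the last holds). Time passes only in rows, so rows that do not move let the fingers close. It gives the time, the measured TCP pose, the force and the opening at its end, in the units of the state.
- r.get_obs(): the state, without advancing time (a new reading comes with each control period).
- viewer.grab_frame(name): name is "scene" or "top" or "wrist"; returns (picture, depth): 420x560x3 uint8, red, green, blue; 420x560 float32, m along the optical axis (not along the pixel's ray), 0 where there is no reading.
- viewer.calibration(name): a dict with "mtx" (3x3 intrinsics, pixels), "world_to_cam" (4x4, takes a point from world to camera coordinates). Camera axes: x right, y up, looking along -z (the intrinsics and any distortion apply to the point x, -y, -z); pixel columns grow to the right and rows downward; lengths in m; the calibration is good to about 2 mm. A picture is of the moment at which its call begins: read the wrist's pose just before it. calibration takes no time and is no camera call; for the wrist camera it gives the pose at the moment of the call.
- r.hand_in(): hands the job in, once; it reports no verdict.
Trained networks look in the newest picture that a camera, given by its name, has taken for a name from the list of things; names that differ only in an ending like _2 or _b are one class to them, and where a whole thing is asked for, a point or a joint stands for the part that bears it (a point fixed in the world has none). Each returns a list of dicts, best first, with "score" (0 to 1); they miss things now and then, are a little off and sometimes report something else, mostly with a low value. They report only what shows in the picture. A call takes as long as a camera call. They do not tell look-alikes from the thing itself.
- nets.look_for(name, camera): "location" ([x, y, z] in m, in world coordinates, good to about 4 mm: the middle of the surface that is visible of it).
- nets.silhouettes(name, camera): "mask" (420x560 bool, what is visible of it).
The state is a dict: "clock": time; "joints": joint angles; "qvel": joint speeds; "tau": joint torques, N m; "tcp_pos": TCP position; "orientation": TCP orientation; "contact_force": force on the tool from outside, world axes, zero at the start; "moment": the same for the moment, N m; "grip_width": finger opening in m.
Only numpy, scipy, OpenCV 4.12 (cv2) and the standard library are available. Lean on these libraries where they do the work, as an engineer would, in place of code of your own. Each camera call takes 0.05 s, during which the arm holds its last target. There are 200 camera calls.

## Working session

There is one attempt and no reset: what is moved stays moved. The work goes in short steps, Python scripts to look and compute and a shell command to move; the robot and the scene stay as the last step left them, time stands still between calls to the robot, and variables do not carry over. Pictures are saved under pics/ and viewed, about 12 in all and at most 16, crops included, and the job is handed in when it is done.

```bash
ls; mkdir -p pics
cat > h.py <<'E'
import numpy as np, cv2
from scipy.spatial.transform import Rotation as R
from bench import r, viewer, nets
def grab(n):
    c=viewer.calibration(n); p,d=viewer.grab_frame(n); return p,d,np.array(c["mtx"]),np.array(c["world_to_cam"]),c
def save(p,f): cv2.imwrite("pics/"+f,p[:,:,::-1])
def cloud(d,K,W):
    v,u=np.mgrid[:d.shape[0],:d.shape[1]]
    X=(u-K[0,2])/K[0,0]*d; Y=(v-K[1,2])/K[1,1]*d
    C=np.stack([X,-Y,-d,np.ones_like(d)],-1)
    return (C@np.linalg.inv(W).T)[...,:3]
def proj(P,K,W):
    c=W@np.append(P,1); return K[0,0]*c[0]/-c[2]+K[0,2], -K[1,1]*c[1]/-c[2]*-1*-1+K[1,2]
def st():
    o=r.get_obs(); return o
E
python3 - <<'E'
from h import *
o=r.get_obs(); print({k:np.round(v,3).tolist() for k,v in o.items()})
a=[]
for n in("scene","top"):
    p,d,K,W,c=grab(n); save(p,n+"0.png"); print(n,c.keys(),np.round(K,1).tolist(),np.round(np.linalg.inv(W),3).tolist())
    for t in ["box0","grey1","mat","chute","cover","cover_knob"]:
        print(t,[(np.round(x["location"],3).tolist(),round(x["score"],2)) for x in nets.look_for(t,n)])
E
```

```text
pics
{'clock': 0.0, 'joints': [-1.384, 0.478, 0.022, 1.556, -0.011, 1.109, -0.083], 'qvel': [-0.001, -0.001, -0.001, -0.002, -0.001, -0.002, -0.001], 'tau': [-0.001, -59.646, 1.608, -28.121, 0.012, 0.009, 0.0], 'tcp_pos': [0.196, 0.645, 0.23], 'orientation': [0.23, 1.559, -0.233], 'contact_force': [-0.011, -0.28, 0.407], 'moment': [-0.007, -0.074, -0.0], 'grip_width': 0.085}
scene dict_keys(['mtx', 'world_to_cam']) [[403.5, 0.0, 280.7], [0.0, 403.5, 214.7], [0.0, 0.0, 1.0]] [[-0.73, -0.558, 0.394, 1.031], [0.683, -0.596, 0.422, 0.468], [-0.001, 0.577, 0.817, 1.114], [0.0, 0.0, 0.0, 1.0]]
box0 [([0.648, -0.035, 0.033], 0.98), ([0.523, -0.01, 0.033], 0.91), ([0.545, -0.257, 0.031], 0.62), ([0.447, -0.237, 0.032], 0.57), ([0.515, -0.249, 0.029], 0.52), ([0.546, 0.194, 0.118], 0.38)]
grey1 [([0.477, -0.243, 0.03], 0.71), ([0.583, -0.262, 0.032], 0.53), ([0.469, 0.42, 0.014], 0.36), ([0.367, -0.476, 0.072], 0.17)]
mat [([0.563, -0.218, 0.003], 0.98)]
chute [([0.547, 0.196, 0.113], 0.76)]
cover [([0.553, 0.189, 0.143], 0.63)]
cover_knob [([0.549, 0.187, 0.148], 0.62)]
top dict_keys(['mtx', 'world_to_cam']) [[385.3, 0.0, 275.4], [0.0, 385.3, 206.3], [0.0, 0.0, 1.0]] [[0.009, 0.992, -0.126, 0.434], [-1.0, 0.01, 0.002, -0.036], [0.004, 0.126, 0.992, 1.29], [0.0, 0.0, 0.0, 1.0]]
box0 [([0.438, -0.248, 0.029], 0.79), ([0.516, -0.014, 0.026], 0.78), ([0.641, -0.039, 0.026], 0.78), ([0.507, -0.257, 0.028], 0.61), ([0.546, -0.261, 0.027], 0.52)]
grey1 [([0.578, -0.271, 0.033], 0.69), ([0.478, -0.249, 0.028], 0.65), ([0.514, 0.19, 0.116], 0.23)]
mat [([0.502, -0.238, 0.003], 0.79), ([0.545, 0.19, 0.14], 0.15)]
chute [([0.511, 0.19, 0.113], 0.76)]
cover [([0.541, 0.188, 0.144], 0.68)]
cover_knob [([0.547, 0.186, 0.139], 0.94), ([0.478, -0.249, 0.029], 0.59)]
```

View pics/scene0.png

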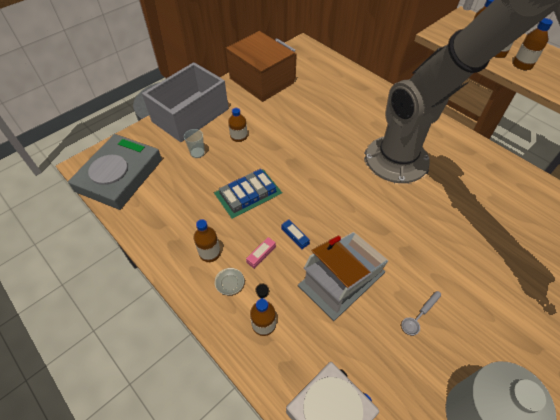

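View pics/top0.png

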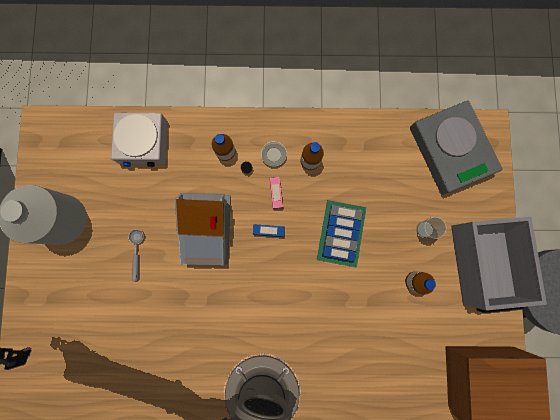

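Run:
```python
from h import *
o=r.get_obs(); M=R.from_rotvec(o["orientation"]).as_matrix(); print("tool axes cols\n",M.round(3))
for n in("scene","top"):
    p,d,K,W,c=grab(n); P=cloud(d,K,W)
    hsv=cv2.cvtColor(p,cv2.COLOR_RGB2HSV)
    reg=(P[...,0]>.35)&(P[...,0]<.68)&(P[...,1]>.08)&(P[...,1]<.3)&(P[...,2]>.006)&(d>0)
    H,S,V=hsv[...,0].astype(int),hsv[...,1],hsv[...,2]
    red=reg&((H<4)|(H>176))&(S>180)&(V>90)&(P[...,2]>.1)
    amb=reg&(H>=6)&(H<20)&(S>150)&(P[...,2]>.05)
    print(n,"red",red.sum(),np.median(P[red],0).round(3),P[red].min(0).round(3),P[red].max(0).round(3))
    A=P[amb]; 
    for it in range(5):
        m=A.mean(0); nrm=np.linalg.svd(A-m,full_matrices=False)[2][2]; nrm*=np.sign(nrm[2]); e=(A-m)@nrm; A=A[abs(e)<max(.004,2*e.std())]
    print("amber",amb.sum(),len(A),m.round(3),nrm.round(3),"std",e.std(),"tilt",np.degrees(np.arccos(nrm[2])),"rect",cv2.minAreaRect(A[:,:2].astype(np.float32)))
    rest=P[reg]; print("reg",rest.min(0).round(3),rest.max(0).round(3))
    np.savez(n+".npz",p=p,d=d,P=P,amb=amb,red=red,K=K,W=W)
    # mat / row
    mreg=(P[...,0]>.38)&(P[...,0]<.65)&(P[...,1]<-.14)&(P[...,1]>-.36)
    g=mreg&(H>55)&(H<95)&(S>70)&(P[...,2]<.015)
    top=mreg&(P[...,2]>.022)&(P[...,2]<.045)
    for nm,mk in(("mat",g|top),("row",top)):
        print(nm,mk.sum(),cv2.minAreaRect(P[mk][:,:2].astype(np.float32)),P[mk][:,2].mean())
    u0=(250,140,440,330)
c=[]
p=np.load("scene.npz")["p"];q=np.load("top.npz")["p"]
a=cv2.resize(p[160:320,200:400],(800,640))[:,:, :][:560]; 
b1=cv2.resize(q[185:275,165:265],(400,360),interpolation=cv2.INTER_CUBIC);b2=cv2.resize(q[190:280,310:410],(400,360),interpolation=cv2.INTER_CUBIC)
s1=cv2.resize(p[225:320,295:400],(400,240+120)[:2],interpolation=cv2.INTER_CUBIC)[:240]
save(np.hstack([b1,b2]),"crop1.png")
```

```text
tool axes cols
 [[-0.     0.291  0.957]
 [ 0.     0.957 -0.291]
 [-1.     0.    -0.   ]]
scene red 48 [0.534 0.148 0.183] [0.513 0.14  0.17 ] [0.547 0.151 0.193]
amber 1289 1265 [0.552 0.193 0.144] [-0.419  0.086  0.904] std 0.0013691776006092124 tilt 25.3217032487128 rect ((0.5478843450546265, 0.18869993090629578), (0.1426761895418167, 0.10000581294298172), 86.82601928710938)
reg [0.384 0.11  0.006] [0.677 0.295 0.193]
mat 1531 ((0.5117842555046082, -0.256742000579834), (0.13292354345321655, 0.20275649428367615), 78.87544250488281) 0.022841784333276435
row 1196 ((0.5129888653755188, -0.258328914642334), (0.10929709672927856, 0.17146584391593933), 78.69542694091797) 0.029143361966101344
top red 58 [0.525 0.141 0.182] [0.508 0.135 0.173] [0.543 0.147 0.194]
amber 1538 1454 [0.546 0.189 0.142] [-0.421  0.087  0.903] std 0.00177745447747802 tilt 25.434824550319096 rect ((0.5443224906921387, 0.18762287497520447), (0.1426594853401184, 0.10097105801105499), 87.44847106933594)
reg [0.356 0.09  0.006] [0.672 0.277 0.194]
mat 2329 ((0.5114010572433472, -0.2605837285518646), (0.135110542178154, 0.20329046249389648), 79.65202331542969) 0.020725392050201314
row 1619 ((0.5105229616165161, -0.2598068416118622), (0.10487134009599686, 0.1709834337234497), 79.25434112548828) 0.029602227220658545
```

View pics/crop1.png

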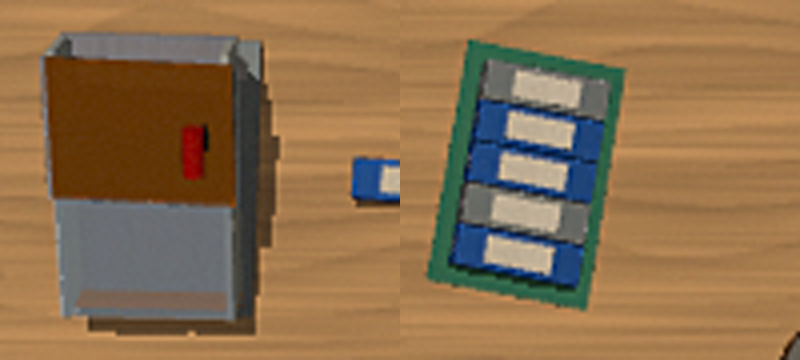

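Run:
```python
from h import *
for n in("scene","top"):
    z=np.load(n+".npz"); P=z["P"];p=z["p"]
    hsv=cv2.cvtColor(p,cv2.COLOR_RGB2HSV)
    reg=(P[...,0]>.36)&(P[...,0]<.68)&(P[...,1]>.08)&(P[...,1]<.3)&(P[...,2]>.01)&(hsv[...,1]<110)
    A=P[reg]; rng=np.random.default_rng(0)
    # chute guess for listing
    for k in range(3):
        best=None
        for i in range(600):
            t=A[rng.choice(len(A),3,False)]; nn=np.cross(t[1]-t[0],t[2]-t[0]); l=np.linalg.norm(nn)
            if l<1e-5: continue
            nn/=l; q=abs((A-t[0])@nn)<.0025
            if best is None or q.sum()>best.sum(): best=q
        B=A[best]; m=B.mean(0); nn=np.linalg.svd(B-m,full_matrices=False)[2][2]; nn*=np.sign(nn[2]) if abs(nn[2])>.3 else np.sign(nn[1])
        q=abs((A-m)@nn)<.003; B=A[q]; A=A[~q]
        print(n,len(B),m.round(4),nn.round(3),"d",(m@nn).round(4),B.min(0).round(3),B.max(0).round(3))
    a=z["amb"]; B=P[a]; print("amber d",)
```

```text
scene 870 [0.4553 0.2003 0.0912] [-0.417  0.003  0.909] d -0.1062 [0.405 0.125 0.067] [0.602 0.264 0.159]
scene 676 [0.5953 0.189  0.102 ] [-0.395  0.002  0.919] d -0.1409 [0.423 0.124 0.026] [0.627 0.261 0.117]
scene 519 [0.6165 0.192  0.051 ] [-1.     0.006 -0.026] d -0.6164 [0.611 0.116 0.01 ] [0.621 0.264 0.142]
amber d
top 1091 [0.4538 0.1929 0.0912] [-0.43   0.01   0.903] d -0.1107 [0.405 0.123 0.065] [0.6   0.262 0.16 ]
top 233 [0.5189 0.1229 0.0543] [ 0.002  1.    -0.   ] d 0.1239 [0.408 0.12  0.01 ] [0.634 0.126 0.154]
top 261 [0.5756 0.1914 0.1056] [-0.126  0.018  0.992] d 0.0356 [0.417 0.127 0.082] [0.624 0.259 0.114]
amber d
```

Candidates in the top view: the loose blue box at (268,231) matches box0. The pink look-alike at (277,193) is to be left alone. The three blue boxes in the row at rows ~216, 231 and 252 near col 340 are box1–3, since all three are present. The cover is about 5° ajar, with its red knob near (0.527, 0.145, 0.176).

```bash
cat >> h.py <<'E'
def go(target,jaw=None):
    "tool-frame shift (mm) to world target, and turn to put jaw axis at world azimuth jaw (deg)"
    o=r.get_obs(); M=R.from_rotvec(o["orientation"]).as_matrix()
    print("t",round(o["clock"],2),"tcp",o["tcp_pos"].round(4) if hasattr(o["tcp_pos"],"round") else o["tcp_pos"],"grip",round(o["grip_width"],4),"F",np.round(o["contact_force"],1))
    print("shift mm",(M.T@(np.array(target)-o["tcp_pos"])*1000).round(1))
    if jaw is not None:
        az=np.degrees(np.arctan2(M[1,1],M[0,1])); a=(az-jaw+90)%180-90  # tool x down: +turn lowers azimuth
        print("jaw az",round(az,1),"turn rad",round(np.radians(a),3))
        Mn=R.from_rotvec(np.radians(a)*M[:,0]).as_matrix()@M
        print("shift after turn",(Mn.T@(np.array(target)-o["tcp_pos"])*1000).round(1),"jaw az after",np.degrees(np.arctan2(Mn[1,1],Mn[0,1])).round(1))
E
python3 -m pendant '[60,0,-29.4,35.5,0, 60,0,-29.4,35.5,0, 60,0,-29.4,35.5,0, 60,0,-29.4,35.5,0, 60,0,-29.4,35.5,0, 60,0,-29.4,35.5,0, 60,0,-29.4,35.5,0, 60,0,-29.4,35.5,0, 60,0,-29.4,35.5,0, 60,0,-29.4,35.5,0, 60,0,-29.4,35.5,0, 60,0,-29.4,35.5,0, 60,0,-29.4,35.5,0, 60,0,0,0,0.182, 60,0,0,0,0.182, 60,0,0,0,0.182, 60,0,0,0,0.182, 60,0,0,0,0.182, 60,0,0,0,0.182, 60,0,0,0,0.182]' 40
python3 - <<'E'
from h import *
go([.527,.145,.157],0)
p,d,K,W,c=grab("wrist"); save(p,"w1.png"); P=cloud(d,K,W)
hsv=cv2.cvtColor(p,cv2.COLOR_RGB2HSV);H,S,V=hsv[...,0].astype(int),hsv[...,1],hsv[...,2]
red=((H<4)|(H>176))&(S>180)&(V>90)&(P[...,2]>.1)&(d>0)
print(red.sum(),P[red].min(0),P[red].max(0),np.median(P[red],0))
E
```

```text
clock: 3.3
tcp_pos: [0.5267, 0.1462, 0.2315]
orientation: [1.212, 1.207, -1.212]
contact_force: [0.5, -0.4, 0.2]
grip_width: 0.0598
t 3.3 tcp [0.5267 0.1462 0.2315] grip 0.0598 F [ 0.5 -0.4  0.2]
shift mm [74.5  0.3  1.2]
jaw az -0.2 turn rad -0.004
shift after turn [74.5  0.3  1.2] jaw az after -0.0
91 [0.51059323 0.14271989 0.17214492] [0.54591667 0.15182993 0.18931089] [0.52637494 0.15050256 0.17898103]
```

```bash
python3 -m pendant '[60,25,1,-1,0, 60,25,0,0,0, 60,26,0,0,0, 60,0,0,0,0, 37,0,0,0,0, 37,0,0,0,0, 37,0,0,0,0, 37,0,0,0,0]' 40
python3 - <<'E'
from h import *
go([.528,.145,.155],0)
p,d,K,W,c=grab("wrist"); save(p,"w2.png")
# arc plan
y0,z0=-.0485,.0957; h=np.array([.068,.0455]); L=.1265
th0=np.radians(4.8); ths=np.linspace(th0,np.pi/2,12)
ph=np.radians(161.57)-ths; yz=h+L*np.c_[np.cos(ph),np.sin(ph)]; D=np.diff(yz,axis=0)*1000
print("world dx dy dz per step\n",np.c_[-.4226*D[:,1],D[:,0],.9063*D[:,1]].round(1))
E
```

```text
clock: 4.35
tcp_pos: [0.5276, 0.1467, 0.1556]
orientation: [1.208, 1.21, -1.208]
contact_force: [-2.7, -2.4, 0.6]
grip_width: 0.0373
t 4.35 tcp [0.5276 0.1467 0.1556] grip 0.0373 F [-2.7 -2.4  0.6]
shift mm [0.6 0.4 1.7]
jaw az 0.1 turn rad 0.002
shift after turn [0.6 0.4 1.7] jaw az after 0.0
world dx dy dz per step
 [[-6.4  7.8 13.8]
 [-5.9  9.8 12.7]
 [-5.3 11.6 11.4]
 [-4.6 13.2  9.9]
 [-3.8 14.5  8.2]
 [-3.  15.6  6.3]
 [-2.  16.4  4.4]
 [-1.1 16.9  2.3]
 [-0.1 17.1  0.3]
 [ 0.9 17.  -1.8]
 [ 1.8 16.5 -3.9]]
```

```bash
python3 -m pendant '[30,0,0,0,0, 30,0,0,0,0, 30,-13.8,-6.4,-7.8,0, 30,-12.7,-5.9,-9.8,0, 30,-11.4,-5.3,-11.6,0, 30,-9.9,-4.6,-13.2,0, 30,-8.2,-3.8,-14.5,0, 30,-6.3,-3,-15.6,0, 30,-4.4,-2,-16.4,0, 30,-2.3,-1.1,-16.9,0, 30,-0.3,-0.1,-17.1,0, 30,1.8,0.9,-17,0, 30,3.9,1.8,-16.5,0, 30,0,0,0,0, 30,0,0,0,0]' 40
python3 - <<'E'
from h import *
o=r.get_obs();print(o["tcp_pos"].round(4),o["grip_width"],o["contact_force"].round(1))
for n in("scene","top"):
    p,d,K,W,c=grab(n); save(p,n+"1.png"); P=cloud(d,K,W)
    hsv=cv2.cvtColor(p,cv2.COLOR_RGB2HSV);H,S=hsv[...,0].astype(int),hsv[...,1]
    a=(P[...,0]>.4)&(P[...,0]<.66)&(P[...,1]>.08)&(P[...,1]<.4)&(P[...,2]>.1)&(P[...,2]<.35)&(H>=6)&(H<20)&(S>150)
    A=P[a]; print(n,len(A))
    if len(A)>30:
        for _ in range(5):
            m=A.mean(0);nn=np.linalg.svd(A-m,full_matrices=False)[2][2];e=abs((A-m)@nn);A=A[e<max(.004,2*e.std())]
        print(m.round(3),nn.round(3),len(A))
E
```

```text
clock: 6.28
tcp_pos: [0.4984, 0.3053, 0.2189]
orientation: [1.208, 1.211, -1.205]
contact_force: [5.5, 0.5, 0.4]
grip_width: 0.0345
[0.4984 0.3053 0.2189] 0.0345177671209368 [5.5 0.5 0.4]
scene 542
[0.528 0.262 0.206] [-0.     0.999  0.032] 535
top 550
[0.515 0.256 0.211] [ 0.002 -1.    -0.019] 528
```

View pics/scene1.png

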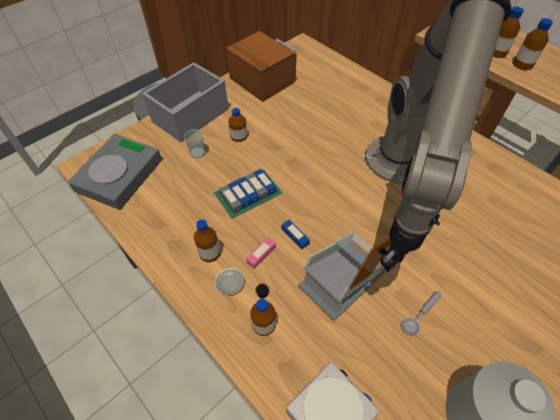

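```bash
python3 -m pendant '[30,1,0,-3,0, 30,0,0,0,0, 30,0,0,0,0, 60,0,0,0,0, 60,0,0,0,0, 60,0,0,0,0, 60,-30,0,-3,0, 60,-30,0,0,0, 60,-30,0,0,0]' 40
cat >> h.py <<'E'
def cover():
    for n in("scene","top"):
        p,d,K,W,c=grab(n); P=cloud(d,K,W)
        hsv=cv2.cvtColor(p,cv2.COLOR_RGB2HSV);H,S=hsv[...,0].astype(int),hsv[...,1]
        a=(P[...,0]>.4)&(P[...,0]<.66)&(P[...,1]>.08)&(P[...,1]<.4)&(P[...,2]>.08)&(P[...,2]<.35)&(H>=6)&(H<20)&(S>150)
        A=P[a]
        if len(A)<30: print(n,"few"); continue
        for _ in range(6):
            m=A.mean(0);nn=np.linalg.svd(A-m,full_matrices=False)[2][2];e=abs((A-m)@nn);A=A[e<max(.003,2*e.std())]
        if nn@[-.42,1,.9]<0: nn=-nn
        s=nn@[-.4226,.0,.9063]; print(n,len(A),nn.round(3),"cover angle deg",np.degrees(np.arctan2(nn[1]-.005,s)).round(1))
def loose():
    p,d,K,W,c=grab("top"); P=cloud(d,K,W)
    hsv=cv2.cvtColor(p,cv2.COLOR_RGB2HSV);H,S=hsv[...,0].astype(int),hsv[...,1]
    b=((H>100)&(H<130)&(S>120)&(P[...,0]>.35)&(P[...,0]<.75)&(P[...,1]>-.4)&(P[...,1]<.11)&(P[...,2]>.015)&(P[...,2]<.05)).astype(np.uint8)
    b=cv2.morphologyEx(b,cv2.MORPH_CLOSE,np.ones((9,9)))
    k,l,s,_=cv2.connectedComponentsWithStats(b)
    for i in range(1,k):
        if s[i,4]>60:
            q=P[(l==i)&(P[...,2]>.022)]; print("blue",s[i,4],cv2.minAreaRect(q[:,:2].astype(np.float32)),q[:,2].mean().round(3))
E
python3 - <<'E'
from h import *
cover(); loose(); go([.515,-.015,.231],None)
E
```

```text
clock: 7.5
tcp_pos: [0.4974, 0.3096, 0.3086]
orientation: [1.207, 1.211, -1.208]
contact_force: [-0.2, 0.4, 0.5]
grip_width: 0.0601
scene 477 [0.009 1.    0.014] cover angle deg 89.5
top 546 [0.007 1.    0.004] cover angle deg 90.0
blue 657 ((0.509695827960968, -0.17263787984848022), (0.09613245725631714, 0.2973001301288605), 10.953726768493652) 0.034
blue 313 ((0.48416948318481445, -0.014055866748094559), (0.10158715397119522, 0.0968993604183197), 86.41232299804688) 0.042
blue 344 ((0.4428151547908783, -0.2478838413953781), (0.10314726084470749, 0.033489130437374115), 79.36060333251953) 0.03
t 7.65 tcp [0.4983 0.31   0.3093] grip 0.06 F [ 1.  -0.8 -0.3]
shift mm [ 77.6  15.9 325.2]
```

```bash
python3 -m pendant '[60,-40,0,0,0, 60,0,2,36,0, 60,0,2,36,0, 60,0,2,36,0, 60,0,2,36,0, 60,0,2,36,0, 60,20,2,36,0, 60,30,2,36,0, 60,40,2,36,0, 60,20,2,37,0, 60,0,0,0,0]'
python3 - <<'E'
from h import *
p,d,K,W,c=grab("wrist"); save(p,"w3.png"); P=cloud(d,K,W)
cover(); loose(); go([.515,-.015,.231],-3)
E
```

```text
clock: 9.02
tcp_pos: [0.5142, -0.0188, 0.2354]
orientation: [1.208, 1.21, -1.217]
contact_force: [-0.2, -0.7, 0.5]
grip_width: 0.0597
scene 511 [0.008 1.    0.015] cover angle deg 89.4
top 551 [0.005 1.    0.003] cover angle deg 90.0
blue 658 ((0.509792149066925, -0.17301759123802185), (0.09617730975151062, 0.29808226227760315), 10.95372200012207) 0.037
blue 346 ((0.447322279214859, -0.1682673990726471), (0.2627479135990143, 0.04248875379562378), 86.44734954833984) 0.033
t 9.22 tcp [ 0.5166 -0.0143  0.2379] grip 0.0603 F [0.  0.2 0.2]
shift mm [ 6.9 -1.6  0.7]
jaw az 0.2 turn rad 0.056
shift after turn [ 6.9 -1.6  0.8] jaw az after -3.0
```

View pics/w3.png

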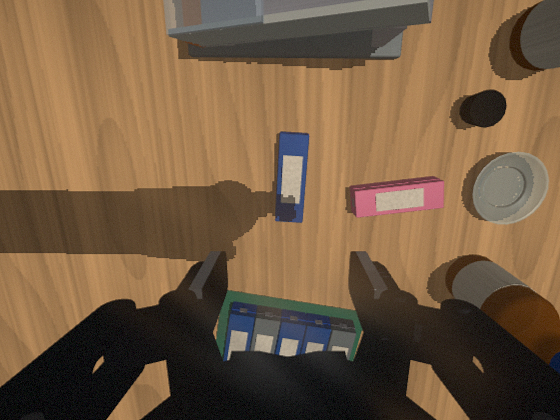

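```bash
cat >> h.py <<'E'
def wblue(f=None,cam="wrist"):
    p,d,K,W,c=grab(cam); P=cloud(d,K,W)
    if f: save(p,f)
    hsv=cv2.cvtColor(p,cv2.COLOR_RGB2HSV);H,S,V=hsv[...,0].astype(int),hsv[...,1],hsv[...,2]
    out=[]
    for nm,b in(("blue",(H>100)&(H<130)&(S>120)&(V>30)),("pink",(H>160)&(S>80)&(V>100))):
        b=(b&(P[...,2]>.022)&(P[...,2]<.037)&(d>0)).astype(np.uint8)
        b=cv2.morphologyEx(b,cv2.MORPH_OPEN,np.ones((3,3)))
        k,l,s,_=cv2.connectedComponentsWithStats(b)
        for i in range(1,k):
            if s[i,4]>100:
                q=P[l==i]; (cx,cy),(w,h),a=cv2.minAreaRect(q[:,:2].astype(np.float32))
                if h>w: w,h,a=h,w,a+90
                print(nm,s[i,4],"c",round(cx,4),round(cy,4),"LxW",round(w*1000),round(h*1000),"long az",round(a%180,1),"z",q[:,2].mean().round(3))
E
python3 - <<'E'
from h import *
wblue()
E
```

```text
blue 606 c 0.5193 0.0131 LxW 45 31 long az 86.3 z 0.029
blue 347 c 0.4512 -0.2075 LxW 31 24 long az 171.7 z 0.029
blue 133 c 0.5079 -0.237 LxW 35 19 long az 75.9 z 0.029
pink 1484 c 0.6428 -0.0384 LxW 103 33 long az 6.8 z 0.029
```

```bash
python3 -m pendant '[60,40,0.6,1.7,0.065, 60,50,0,0,0, 60,50,0,0,0, 60,50,0,0,0, 60,30,0,0,0, 60,14,0,0,0, 60,0,0,0,0, 60,0,0,0,0]' 40
python3 - <<'E'
from h import *
go([.5172,-.016,.001],-3.7)
E
```

```text
clock: 10.28
tcp_pos: [0.5182, -0.017, 0.0051]
orientation: [1.257, 1.178, -1.253]
contact_force: [0.1, 0.5, -0.6]
grip_width: 0.06
t 10.28 tcp [ 0.5182 -0.017   0.0051] grip 0.06 F [ 0.1  0.5 -0.6]
shift mm [ 4.1 -1.1 -0.9]
jaw az -3.6 turn rad 0.002
shift after turn [ 4.1 -1.1 -0.9] jaw az after -3.7
```

```bash
python3 -m pendant '[30,2,-1,-1,0, 30,0,0,0,0, 30,0,0,0,0, 30,0,0,0,0, 30,0,0,0,0, 30,-40,0,0,0, 30,-50,0,0,0, 30,-50,0,0,0, 30,-60,0,0,0, 30,-50,0,0,0, 30,0,0,0,0]' 40
python3 - <<'E'
from h import *
go([.568,.192,.250],-.5)
o=r.get_obs(); print(np.round(o["joints"],3))
C=np.linalg.inv(viewer.calibration("wrist")["world_to_cam"])[:3,3]; print("cam rel",C-o["tcp_pos"])
wblue()
E
```

```text
clock: 11.65
tcp_pos: [0.5183, -0.0163, 0.2557]
orientation: [1.261, 1.175, -1.249]
contact_force: [-0.1, 0.0, -1.9]
grip_width: 0.0334
t 11.65 tcp [ 0.5183 -0.0163  0.2557] grip 0.0334 F [-0.1  0.  -1.9]
shift mm [   6.6   36.4 -211. ]
jaw az -3.6 turn rad -0.054
shift after turn [   6.6   47.9 -208.7] jaw az after -0.5
[-0.689  0.217  0.708  1.938 -0.166  1.036  0.028]
cam rel [0.0034491  0.07109939 0.14200536]
pink 1413 c 0.6426 -0.0383 LxW 103 33 long az 6.8 z 0.029
```

```bash
python3 -m pendant '[30,0,6,-26,-0.009, 30,0,6,-26,-0.009, 30,0,6,-26,-0.009, 30,0,6,-26,-0.009, 30,0,6,-26,-0.009, 30,0,6,-26,-0.009, 30,0,6,-26,0, 30,0,6,-23,0, 30,30,0,0,0, 30,0,0,0,0, 30,0,0,0,0]' 40
python3 - <<'E'
from h import *
go([.568,.189,.110],-.5); cover()
p,d,K,W,c=grab("wrist"); save(p,"w4.png")
p,d,K,W,c=grab("scene"); s=cv2.resize(p[150:330,260:470],(560,480)); p2,*_=grab("top"); t=cv2.resize(p2[150:290,150:300],(240,224)); save(s,"s4.png")
E
```

```text
clock: 13.08
tcp_pos: [0.5714, 0.1869, 0.2227]
orientation: [1.217, 1.204, -1.216]
contact_force: [-0.5, 0.2, -0.8]
grip_width: 0.0334
t 13.07 tcp [0.5714 0.1869 0.2227] grip 0.0334 F [-0.5  0.2 -0.8]
shift mm [112.7  -3.5  -2.1]
jaw az -0.6 turn rad -0.001
shift after turn [112.7  -3.5  -2.1] jaw az after -0.5
scene 503 [0.009 1.    0.014] cover angle deg 89.5
top few
```

View pics/s4.png

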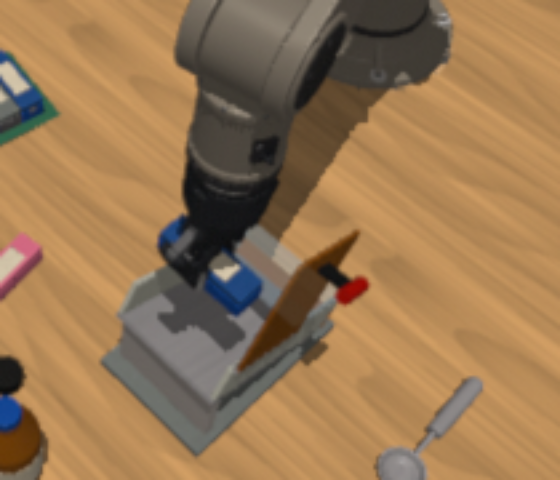

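```bash
python3 -m pendant '[30,30,-3,0,0, 30,30,0,0,0, 30,25,0,0,0, 30,15,0,0,0, 30,8,0,0,0, 30,0,0,0,0, 30,0,0,0,0]' 40
python3 - <<'E'
from h import *
go([.568,.189,.110],-.5); cover()
E
```

```text
clock: 14.2
tcp_pos: [0.5685, 0.1873, 0.1148]
orientation: [1.217, 1.204, -1.215]
contact_force: [-0.3, 0.2, -1.4]
grip_width: 0.0331
t 14.2 tcp [0.5685 0.1873 0.1148] grip 0.0331 F [-0.3  0.2 -1.4]
shift mm [ 4.8 -0.6 -1.7]
jaw az -0.5 turn rad -0.0
shift after turn [ 4.8 -0.6 -1.7] jaw az after -0.5
scene 507 [0.009 1.    0.014] cover angle deg 89.5
top few
```

```bash
python3 -m pendant '[30,4,0,-1,0, 30,0,0,0,0, 52,0,0,0,0, 52,0,0,0,0, 52,-5,0,0,0, 52,-10,0,0,0, 52,-30,0,0,0, 52,-50,0,0,0, 52,-50,0,0,0]' 40
python3 - <<'E'
from h import *
go([.568,.189,.110],-.5); cover()
p,d,K,W,c=grab("wrist"); save(p,"w5.png")
E
```

```text
clock: 15.42
tcp_pos: [0.5678, 0.1879, 0.2571]
orientation: [1.216, 1.204, -1.216]
contact_force: [1.1, 0.5, -0.6]
grip_width: 0.052
t 15.43 tcp [0.5678 0.1879 0.2571] grip 0.052 F [ 1.1  0.5 -0.6]
shift mm [ 1.471e+02  1.000e-01 -1.100e+00]
jaw az -0.5 turn rad -0.001
shift after turn [ 1.471e+02  1.000e-01 -1.100e+00] jaw az after -0.5
scene 449 [0.008 1.    0.014] cover angle deg 89.5
top few
```

View pics/w5.png

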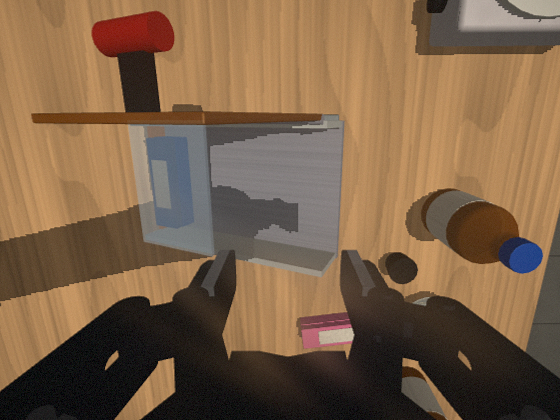

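```bash
python3 -m pendant '[0,0,-11.7,42.8,0, 0,0,-11.7,42.8,0, 0,0,-11.7,42.8,0, 0,0,-11.7,42.8,0, 0,0,-11.7,42.8,0, 0,0,-11.7,42.8,0, 0,0,-11.7,42.8,0, 0,0,-11.7,42.8,0, 0,0,-11.7,42.8,0, 0,0,-11.7,42.8,0, 0,0,-11.7,42.8,0, 0,0,-11.7,42.8,0, 0,0,0,0,-0.174, 0,0,0,0,-0.174, 0,0,0,0,-0.174, 0,0,0,0,-0.174, 0,0,0,0,-0.174, 0,0,0,0,-0.174, 0,0,0,0,-0.174, 0,0,0,0,-0.173]' 40
cat >> h.py <<'E'
def row(f=None,cams=("wrist","top")):
    "boxes in the row by top surface at z~.03"
    for n in cams:
        p,d,K,W,c=grab(n); P=cloud(d,K,W)
        if f: save(p,n+f)
        m=(P[...,0]>.36)&(P[...,0]<.66)&(P[...,1]<-.1)&(P[...,1]>-.38)&(P[...,2]>.022)&(P[...,2]<.037)&(d>0)
        m=cv2.morphologyEx(m.astype(np.uint8),cv2.MORPH_OPEN,np.ones((3,3)))>0
        q=P[m]; print(n,len(q),cv2.minAreaRect(q[:,:2].astype(np.float32)))
E
python3 - <<'E'
from h import *
o=r.get_obs(); print(o["joints"].round(2))
go([.4284,-.3252,.010],79.2); row("6.png")
for n in("amber_a","beaker"): print(n,[(np.round(x["location"],3).tolist(),round(x["score"],2)) for x in nets.look_for(n,"top")][:4])
E
```

```text
clock: 18.08
tcp_pos: [0.4222, -0.3238, 0.2541]
orientation: [0.144, 1.568, -0.143]
contact_force: [-0.4, -0.4, 0.6]
grip_width: -0.0002
[ 0.06  0.24  0.57  1.9  -0.15  1.05  2.08]
t 18.07 tcp [ 0.4222 -0.3238  0.2541] grip -0.0002 F [-0.4 -0.4  0.6]
shift mm [244.1  -0.4   6.7]
jaw az 79.5 turn rad 0.005
shift after turn [244.1  -0.4   6.7] jaw az after 79.2
wrist 9454 ((0.510444700717926, -0.25936901569366455), (0.1028311625123024, 0.17050036787986755), 79.70211029052734)
top 1597 ((0.5105254650115967, -0.2601744830608368), (0.10379446297883987, 0.1706867814064026), 79.70182037353516)
amber_a [([0.741, -0.151, 0.116], 0.94), ([0.771, 0.125, 0.104], 0.75)]
beaker [([0.771, 0.124, 0.099], 0.62), ([0.529, -0.556, 0.053], 0.57)]
```

View pics/wrist6.png

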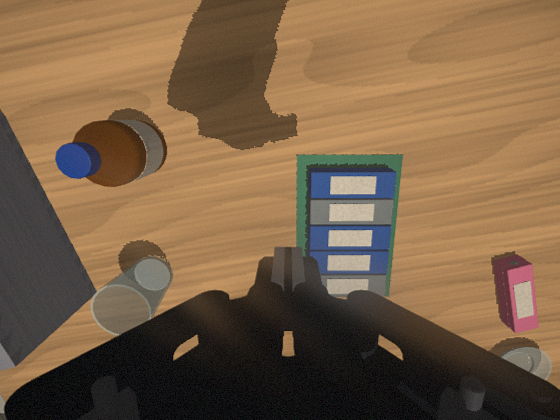

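```bash
python3 -m pendant '[0,50,0,6.3,0, 0,50,0,0,0, 0,50,0,0,0, 0,50,0,0,0, 0,30,0,0,0, 0,12,0,0,0, 0,0,0,0,0, 0,0,0,0,0]' 40
python3 - <<'E'
from h import *
go([.4283,-.3256,.010],79.5)
E
```

```text
clock: 19.27
tcp_pos: [0.4299, -0.326, 0.0141]
orientation: [0.148, 1.564, -0.149]
contact_force: [0.2, -0.0, 0.1]
grip_width: -0.0001
t 19.27 tcp [ 0.4299 -0.326   0.0141] grip -0.0001 F [ 0.2 -0.   0.1]
shift mm [ 4.1  0.1 -1.6]
jaw az 79.1 turn rad -0.006
shift after turn [ 4.1  0.1 -1.6] jaw az after 79.5
```

```bash
python3 -m pendant '[0,3,0,-1,-0.006, 0,0,7,0,0, 0,0,8,0,0, 0,0,8,0,0, 0,0,8,0,0, 0,0,8,0,0, 0,0,8,0,0, 0,0,8,0,0, 0,0,8,0,0, 0,0,8,0,0, 0,0,8,0,0, 0,0,8,0,0, 0,0,6.5,0,0, 0,0,0,0,0, 0,0,0,0,0, 0,0,-10,0,0, 0,-40,0,0,0, 0,-50,0,0,0, 0,-60,0,0,0, 0,-50,0,0,0]' 40
python3 - <<'E'
from h import *
go([.443+.182*.08,-.247+.983*.08,.2],-10.5); wblue("w7.png"); row(cams=("top",)); loose()
E
```

```text
clock: 21.78
tcp_pos: [0.4429, -0.2442, 0.2121]
orientation: [0.144, 1.565, -0.145]
contact_force: [0.9, 0.1, 0.4]
grip_width: -0.0001
t 21.77 tcp [ 0.4429 -0.2442  0.2121] grip -0.0001 F [0.9 0.1 0.4]
shift mm [12.1 77.2  0.5]
jaw az 79.4 turn rad 1.57
shift after turn [ 12.1   0.6 -77.2] jaw az after -10.5
blue 1576 c 0.4583 -0.1667 LxW 102 32 long az 79.5 z 0.029
blue 440 c 0.5107 -0.2419 LxW 68 25 long az 79.2 z 0.029
pink 1163 c 0.6424 -0.0396 LxW 103 33 long az 6.9 z 0.029
top 1422 ((0.5089831352233887, -0.23139239847660065), (0.13056987524032593, 0.23653912544250488), 48.5443115234375)
blue 645 ((0.510966956615448, -0.17349861562252045), (0.09042705595493317, 0.30194419622421265), 12.453941345214844) 0.032
blue 327 ((0.45767122507095337, -0.1675269603729248), (0.10179271548986435, 0.033123258501291275), 79.53601837158203) 0.03
```

View pics/w7.png

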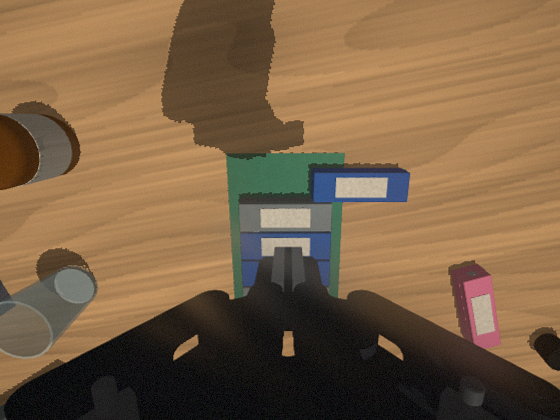

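```bash
python3 -m pendant '[60,0,26,0.3,0, 60,0,26,0.3,0.174, 60,0,0,0,0.174, 60,0,0,0,0.174, 60,0,0,0,0.174, 60,0,0,0,0.174, 60,0,0,0,0.174, 60,0,0,0,0.174, 60,0,0,0,0.174, 60,0,0,0,0.174, 60,50,0,0,0, 60,40,0,0,0, 60,0,0,0,0]' 40
python3 - <<'E'
from h import *
go([.458,-.167,.002],-10.5)
E
```

```text
clock: 23.55
tcp_pos: [0.4499, -0.1918, 0.1168]
orientation: [1.336, 1.125, -1.347]
contact_force: [0.2, -0.3, -0.3]
grip_width: 0.0602
t 23.55 tcp [ 0.4499 -0.1918  0.1168] grip 0.0602 F [ 0.2 -0.3 -0.3]
shift mm [114.8   4.4 -26. ]
jaw az -10.3 turn rad 0.004
shift after turn [114.8   4.3 -26. ] jaw az after -10.5
```

```bash
python3 -m pendant '[60,0,4,-26,0, 60,40,0,0,0, 60,40,0,0,0, 60,22,0,0,0, 60,11,0,0,0, 60,0,0,0,0, 30,0,0,0,0, 30,0,0,0,0, 30,0,0,0,0, 30,0,0,0,0, 30,-30,0,0,0, 30,-50,0,0,0, 30,-60,0,0,0, 30,-60,0,0,0, 30,-40,0,0,0, 30,0,0,0,0]' 40
python3 - <<'E'
from h import *
go([.568,.188,.250],-.5); row(cams=("top",))
E
```

```text
clock: 25.55
tcp_pos: [0.4636, -0.1676, 0.2499]
orientation: [1.343, 1.116, -1.333]
contact_force: [0.5, -0.7, -2.1]
grip_width: 0.033
t 25.55 tcp [ 0.4636 -0.1676  0.2499] grip 0.033 F [ 0.5 -0.7 -2.1]
shift mm [   1.    39.9 -368.5]
jaw az -10.2 turn rad -0.169
shift after turn [   1.   101.3 -356.5] jaw az after -0.5
top 257 ((0.5796403884887695, -0.27372631430625916), (0.1044885665178299, 0.03788610175251961), 72.07098388671875)
```

```bash
python3 -m pendant '[30,0,4,-37,0, 30,0,4,-37,0, 30,0,4,-37,0, 30,0,4,-37,0, 30,0,4,-37,0, 30,0,4,-37,0, 30,0,4,-37,0, 30,0,4,-37,0, 30,0,4,-37,0, 30,0,4,-35,0, 30,0,0,0,-0.085, 30,0,0,0,-0.084, 30,0,0,0,0, 30,0,0,0,0]' 40
python3 - <<'E'
from h import *
go([.568,.188,.112],-.5)
p,d,K,W,c=grab("wrist"); save(p,"w8.png")
E
```

```text
clock: 27.35
tcp_pos: [0.5658, 0.1876, 0.2459]
orientation: [1.216, 1.205, -1.219]
contact_force: [-0.7, 0.1, -1.7]
grip_width: 0.0329
t 27.35 tcp [0.5658 0.1876 0.2459] grip 0.0329 F [-0.7  0.1 -1.7]
shift mm [133.9   2.4  -0.5]
jaw az -0.6 turn rad -0.002
shift after turn [133.9   2.4  -0.5] jaw az after -0.5
```

```bash
python3 -m pendant '[30,40,2,0,0, 30,40,0,0,0, 30,30,0,0,0, 30,16,0,0,0, 30,9,0,0,0, 30,0,0,0,0, 30,0,0,0,0, 52,0,0,0,0, 52,0,0,0,0, 52,-5,0,0,0, 52,-10,0,0,0, 52,-30,0,0,0, 52,-50,0,0,0, 52,-50,0,0,0]' 40
python3 - <<'E'
from h import *
go([.4959,-.3381,.250],-.5); cover(); 
p,d,K,W,c=grab("wrist"); save(p,"w9.png")
P=cloud(d,K,W);hsv=cv2.cvtColor(p,cv2.COLOR_RGB2HSV);print(nets.look_for("box0","wrist")[:4])
E
```

```text
clock: 29.15
tcp_pos: [0.5683, 0.1876, 0.259]
orientation: [1.216, 1.204, -1.216]
contact_force: [-0.6, -0.4, -0.5]
grip_width: 0.0521
t 29.15 tcp [0.5683 0.1876 0.259 ] grip 0.0521 F [-0.6 -0.4 -0.5]
shift mm [  9.  -67.4 526.4]
jaw az -0.5 turn rad -0.001
shift after turn [  9.  -67.8 526.4] jaw az after -0.5
scene 467 [0.009 1.    0.014] cover angle deg 89.5
top few
[{'location': [0.4835, 0.1909, 0.0583], 'score': 0.93}, {'location': [0.626, -0.0335, 0.0288], 'score': 0.57}]
```

View pics/w9.png

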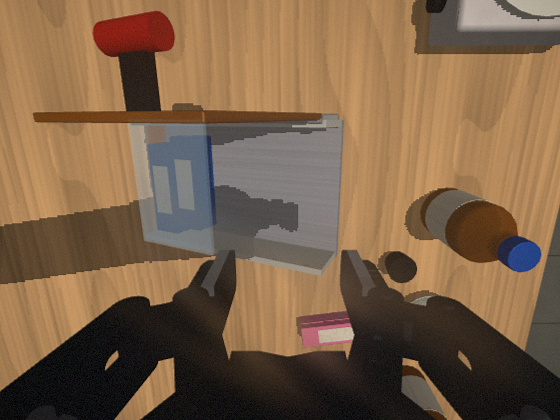

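```bash
python3 -m pendant '[0,0,-5.6,43.9,0, 0,0,-5.6,43.9,0, 0,0,-5.6,43.9,0, 0,0,-5.6,43.9,0, 0,0,-5.6,43.9,0, 0,0,-5.6,43.9,0, 0,0,-5.6,43.9,0, 0,0,-5.6,43.9,0, 0,0,-5.6,43.9,0, 0,0,-5.6,43.9,0, 0,0,-5.6,43.9,0, 0,0,-5.6,43.9,0, 0,0,0,0,-0.174, 0,0,0,0,-0.174, 0,0,0,0,-0.174, 0,0,0,0,-0.174, 0,0,0,0,-0.174, 0,0,0,0,-0.174, 0,0,0,0,-0.174, 0,0,0,0,-0.178]' 40
python3 -m pendant '[0,30,0,0,0, 0,50,0,0,0, 0,50,0,0,0, 0,0,0,0,0, 0,0,0,0,0]' 40
python3 - <<'E'
from h import *
go([.4959,-.3381,.010],79.5); row("10.png")
E
```

```text
clock: 31.85
tcp_pos: [0.4956, -0.3376, 0.2553]
orientation: [0.141, 1.569, -0.139]
contact_force: [0.6, -0.5, 0.7]
grip_width: 0.0001
clock: 32.48
tcp_pos: [0.4967, -0.3388, 0.1279]
orientation: [0.144, 1.565, -0.145]
contact_force: [-0.1, 1.1, 1.3]
grip_width: -0.0002
t 32.48 tcp [ 0.4967 -0.3388  0.1279] grip -0.0002 F [-0.1  1.1  1.3]
shift mm [117.9   0.6  -1. ]
jaw az 79.5 turn rad -0.001
shift after turn [117.9   0.6  -1. ] jaw az after 79.5
wrist 18657 ((0.5289818644523621, -0.2628685235977173), (0.10430572181940079, 0.13542039692401886), 78.99574279785156)
top 1269 ((0.5285096764564514, -0.2637600600719452), (0.10411237180233002, 0.13520021736621857), 79.5042724609375)
```

```bash
python3 -m pendant '[0,50,0,-0.5,0, 0,40,0,0,0, 0,19,0,0,0, 0,8,0,0,0, 0,0,0,0,0, 0,0,7,0,0, 0,0,8,0,0, 0,0,8,0,0, 0,0,8,0,0, 0,0,8,0,0, 0,0,8,0,0, 0,0,8,0,0, 0,0,8,0,0, 0,0,8,0,0, 0,0,8,0,0, 0,0,8,0,0, 0,0,6.5,0,0, 0,0,0,0,0, 0,0,-10,0,0, 0,-40,0,0,0]' 40
python3 -m pendant '[30,-50,0,0,0, 60,-50,0,0,0, 60,-30,26,0,0.174, 60,0,26,0,0.174, 60,0,26,0,0.174, 60,0,0,0,0.174, 60,0,0,0,0.174, 60,0,0,0,0.174, 60,0,0,0,0.174, 60,0,0,0,0.174, 60,0,0,0,0.174, 60,0,0,0,0]' 40
python3 - <<'E'
from h import *
wblue("w11.png"); go([.5105+.182*.08,-.2595+.983*.08,.002],-10.5); row(cams=("top",)); wblue(cam="scene")
E
```

```text
clock: 35.08
tcp_pos: [0.5084, -0.2565, 0.048]
orientation: [0.146, 1.572, -0.145]
contact_force: [-0.3, -0.2, 1.6]
grip_width: 0.0
clock: 36.58
tcp_pos: [0.5378, -0.1843, 0.1796]
orientation: [1.338, 1.12, -1.34]
contact_force: [-0.4, 0.9, -0.1]
grip_width: 0.0599
blue 1060 c 0.5303 -0.1621 LxW 67 32 long az 79.3 z 0.029
blue 111 c 0.5399 -0.1846 LxW 23 4 long az 79.8 z 0.029
blue 330 c 0.5611 -0.2303 LxW 27 16 long az 78.5 z 0.029
pink 2064 c 0.6426 -0.0392 LxW 103 33 long az 6.8 z 0.029
t 36.62 tcp [ 0.5379 -0.1842  0.1797] grip 0.0601 F [ 0.3 -0.2 -0.1]
shift mm [177.7 -13.1  -1.1]
jaw az -10.1 turn rad 0.007
shift after turn [177.7 -13.1  -1.1] jaw az after -10.5
top 95 ((0.47063085436820984, -0.2860732674598694), (0.032907236367464066, 0.032468605786561966), 85.20458221435547)
```

View pics/w11.png

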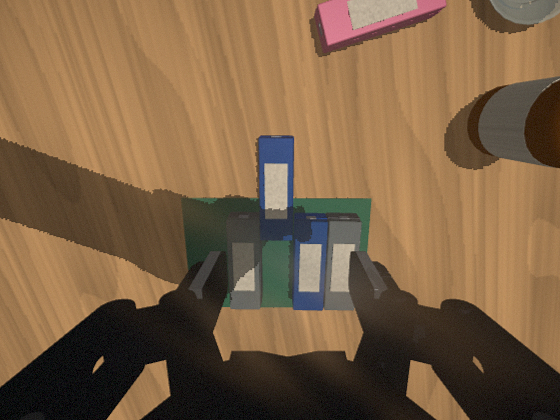

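```bash
python3 -m pendant '[60,30,-12,-3,0.004, 60,50,0,0,0, 60,50,0,0,0, 60,30,0,0,0, 60,16,0,0,0, 60,0,0,0,0, 60,0,0,0,0]' 40
python3 - <<'E'
from h import *
go([.5265,-.179,.002],-10.5)
E
```

```text
clock: 37.6
tcp_pos: [0.5278, -0.1791, 0.0051]
orientation: [1.343, 1.116, -1.341]
contact_force: [-0.9, 0.5, -0.7]
grip_width: 0.06
t 37.6 tcp [ 0.5278 -0.1791  0.0051] grip 0.06 F [-0.9  0.5 -0.7]
shift mm [ 3.1 -1.3  0.2]
jaw az -10.5 turn rad 0.001
shift after turn [ 3.1 -1.3  0.2] jaw az after -10.5
```

```bash
python3 -m pendant '[30,2,-1,0,0, 30,0,0,0,0, 30,0,0,0,0, 30,0,0,0,0, 30,-30,0,0,0, 30,-50,0,0,0, 30,-60,0,0,0, 30,-60,0,0,0, 30,-45,0,0,0, 30,0,-2.7,-37,0, 30,0,-2.7,-37,0, 30,0,-2.7,-37,0, 30,0,-2.7,-37,0, 30,0,-2.7,-37,0, 30,0,-2.7,-37,0, 30,0,-2.7,-37,0, 30,0,-2.7,-37,0, 30,0,-2.7,-37,0, 30,0,-2.4,-35,0, 30,0,0,0,-0.17]' 40
python3 - <<'E'
from h import *
go([.570,.188,.112],-.5)
E
```

```text
clock: 40.1
tcp_pos: [0.566, 0.1925, 0.246]
orientation: [1.211, 1.208, -1.213]
contact_force: [-0.3, -0.9, -1.8]
grip_width: 0.0332
t 40.1 tcp [0.566  0.1925 0.246 ] grip 0.0332 F [-0.3 -0.9 -1.8]
shift mm [133.9   4.1   4.4]
jaw az -0.2 turn rad 0.005
shift after turn [133.9   4.2   4.4] jaw az after -0.5
```

```bash
python3 -m pendant '[30,40,4,3,0.005, 30,40,0,0,0, 30,30,0,0,0, 30,16,0,0,0, 30,8,0,0,0, 30,0,0,0,0, 30,0,0,0,0, 52,0,0,0,0, 52,0,0,0,0, 52,-5,0,0,0, 52,-10,0,0,0, 52,-30,0,0,0, 52,-50,0,0,0, 52,-50,0,0,0]' 40
python3 - <<'E'
from h import *
m=np.array([.5112,-.2595])+.0344*np.array([.983,-.182])-.08*np.array([.182,.983]);print(m)
go([*m,.250],-.5); cover(); 
p,d,K,W,c=grab("wrist"); save(p,"w12.png"); row(cams=("top",))
E
```

```text
clock: 41.85
tcp_pos: [0.5706, 0.1849, 0.26]
orientation: [1.223, 1.2, -1.223]
contact_force: [0.5, 0.2, -0.1]
grip_width: 0.0519
[ 0.5304552 -0.3444008]
t 41.85 tcp [0.5706 0.1849 0.26  ] grip 0.0519 F [ 0.5  0.2 -0.1]
shift mm [ 10.  -30.3 529.9]
jaw az -1.1 turn rad -0.01
shift after turn [ 10.  -35.5 529.6] jaw az after -0.5
scene 465 [0.008 1.    0.014] cover angle deg 89.5
top 81 [0.008 1.    0.013] cover angle deg 89.6
top 948 ((0.5270407199859619, -0.2633379101753235), (0.10340902954339981, 0.13852684199810028), 79.254638671875)
```

View pics/w12.png

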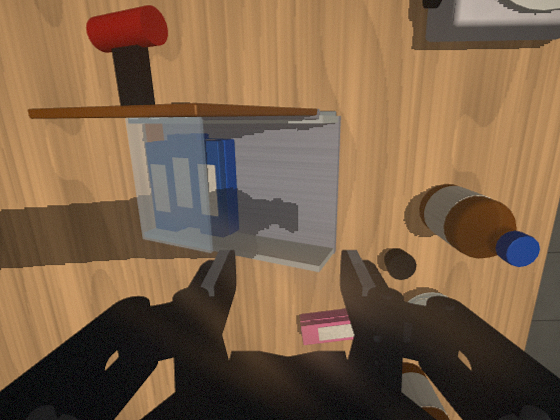

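```bash
python3 -m pendant '[0,0,-2.5,44.2,0, 0,0,-2.5,44.2,0, 0,0,-2.5,44.2,0, 0,0,-2.5,44.2,0, 0,0,-2.5,44.2,0, 0,0,-2.5,44.2,0, 0,0,-2.5,44.2,0, 0,0,-2.5,44.2,0, 0,0,-2.5,44.2,0, 0,0,-2.5,44.2,0, 0,0,-2.5,44.2,0, 0,0,-2.5,44.2,0, 0,0,0,0,-0.176, 0,0,0,0,-0.176, 0,0,0,0,-0.176, 0,0,0,0,-0.176, 0,0,0,0,-0.176, 0,0,0,0,-0.176, 0,0,0,0,-0.176, 0,0,0,0,-0.176]' 40
python3 -m pendant '[0,30,0,0,0, 0,50,0,0,0, 0,50,0,0,0, 0,0,0,0,0, 0,0,0,0,0]' 40
python3 - <<'E'
from h import *
go([.5304,-.3444,.010],79.5); row("13.png")
E
```

```text
clock: 44.55
tcp_pos: [0.5303, -0.3439, 0.2563]
orientation: [0.138, 1.569, -0.137]
contact_force: [0.5, 0.2, 0.1]
grip_width: -0.0001
clock: 45.18
tcp_pos: [0.5315, -0.3452, 0.129]
orientation: [0.142, 1.565, -0.143]
contact_force: [0.2, 0.2, 0.3]
grip_width: -0.0004
t 45.17 tcp [ 0.5315 -0.3452  0.129 ] grip -0.0004 F [0.2 0.2 0.3]
shift mm [119.    0.7  -1.3]
jaw az 79.6 turn rad 0.002
shift after turn [119.    0.7  -1.3] jaw az after 79.5
wrist 15701 ((0.5272620320320129, -0.2624279260635376), (0.10399768501520157, 0.13864479959011078), 79.1144027709961)
top 956 ((0.5270735025405884, -0.26286646723747253), (0.10462618619203568, 0.13892914354801178), 79.04962158203125)
```

```bash
python3 -m pendant '[0,50,0,-0.8,0, 0,40,0,0,0, 0,19,0,0,0, 0,8,0,0,0, 0,0,0,0,0, 0,0,7,0,0, 0,0,8,0,0, 0,0,8,0,0, 0,0,8,0,0, 0,0,8,0,0, 0,0,8,0,0, 0,0,8,0,0, 0,0,8,0,0, 0,0,8,0,0, 0,0,8,0,0, 0,0,8,0,0, 0,0,6.5,0,0, 0,0,0,0,0, 0,0,-10,0,0, 0,-40,0,0,0]' 40
python3 -m pendant '[30,-50,0,0,0, 60,-50,0,0,0, 60,-30,26,0,0.174, 60,0,22,-6,0.174, 60,0,20,-6,0.174, 60,0,0,0,0.174, 60,0,0,0,0.174, 60,0,0,0,0.174, 60,0,0,0,0.174, 60,0,0,0,0.174, 60,0,0,0,0.174, 60,0,0,0,0]' 40
python3 - <<'E'
from h import *
wblue("w14.png"); m=np.array([.5112,-.2595])+.0344*np.array([.983,-.182])+.0815*np.array([.182,.983]); print(m); go([*m,.002],-10.5)
E
```

```text
clock: 47.78
tcp_pos: [0.5426, -0.263, 0.0489]
orientation: [0.144, 1.572, -0.143]
contact_force: [0.5, 0.0, -0.3]
grip_width: -0.0
clock: 49.28
tcp_pos: [0.5566, -0.1944, 0.1807]
orientation: [1.336, 1.121, -1.338]
contact_force: [0.8, -0.3, -0.8]
grip_width: 0.0595
blue 1248 c 0.562 -0.1717 LxW 75 31 long az 79.2 z 0.029
pink 1641 c 0.6373 -0.054 LxW 100 27 long az 170.4 z 0.029
[ 0.5598482 -0.1856463]
t 49.33 tcp [ 0.5566 -0.1944  0.1807] grip 0.06 F [0.7 0.3 0.6]
shift mm [178.7   1.8  -9.3]
jaw az -9.9 turn rad 0.01
shift after turn [178.7   1.7  -9.3] jaw az after -10.5
```

View pics/w14.png

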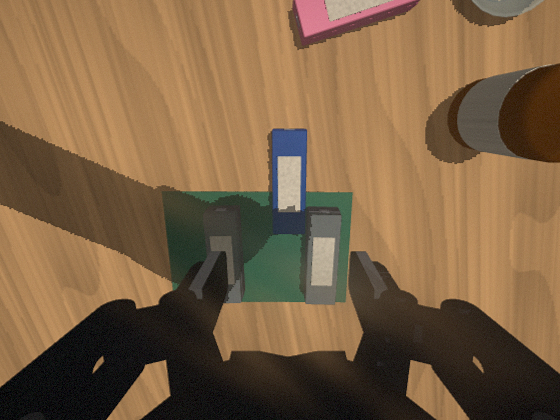

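```bash
python3 -m pendant '[60,30,1.5,-9,0.01, 60,50,0,0,0, 60,50,0,0,0, 60,30,0,0,0, 60,16,0,0,0, 60,0,0,0,0, 60,0,0,0,0]' 40
python3 - <<'E'
from h import *
go([.5597,-.186,.002],-10.5)
E
```

```text
clock: 50.2
tcp_pos: [0.5608, -0.1857, 0.0062]
orientation: [1.345, 1.114, -1.343]
contact_force: [1.3, 0.5, 0.7]
grip_width: 0.0603
t 50.2 tcp [ 0.5608 -0.1857  0.0062] grip 0.0603 F [1.3 0.5 0.7]
shift mm [ 4.2 -1.1  0.5]
jaw az -10.6 turn rad -0.002
shift after turn [ 4.2 -1.1  0.5] jaw az after -10.5
```

```bash
python3 -m pendant '[30,3,-1,0,0, 30,0,0,0,0, 30,0,0,0,0, 30,0,0,0,0, 30,-30,0,0,0, 30,-50,0,0,0, 30,-60,0,0,0, 30,-60,0,0,0, 30,-45,0,0,0, 30,0,-5.6,-37,0, 30,0,-5.6,-37,0, 30,0,-5.6,-37,0, 30,0,-5.6,-37,0, 30,0,-5.6,-37,0, 30,0,-5.6,-37,0, 30,0,-5.6,-37,0, 30,0,-5.6,-37,0, 30,0,-5.6,-37,0, 30,0,-5.6,-35,0, 30,0,0,0,-0.175]' 40
python3 - <<'E'
from h import *
go([.573,.188,.114],-.5)
E
```

```text
clock: 52.7
tcp_pos: [0.5712, 0.1914, 0.2457]
orientation: [1.209, 1.209, -1.211]
contact_force: [0.9, -0.1, -0.6]
grip_width: 0.0337
t 52.7 tcp [0.5712 0.1914 0.2457] grip 0.0337 F [ 0.9 -0.1 -0.6]
shift mm [131.7   2.    3.3]
jaw az -0.1 turn rad 0.008
shift after turn [131.7   2.    3.3] jaw az after -0.5
```

```bash
python3 -m pendant '[30,40,2,3,0.008, 30,40,0,0,0, 30,30,0,0,0, 30,14,0,0,0, 30,8,0,0,0, 30,0,0,0,0, 30,0,0,0,0, 52,0,0,0,0, 52,0,0,0,0, 52,-5,0,0,0, 52,-10,0,0,0, 52,-30,0,0,0, 52,-50,0,0,0, 52,-50,0,0,0]' 40
python3 - <<'E'
from h import *
go([.573,.188,.35],-.5); cover(); 
p,d,K,W,c=grab("wrist"); save(p,"w15.png"); row(cams=("top",))
E
```

```text
clock: 54.45
tcp_pos: [0.5739, 0.1838, 0.262]
orientation: [1.224, 1.2, -1.223]
contact_force: [1.1, 0.8, 0.3]
grip_width: 0.0519
t 54.45 tcp [0.5739 0.1838 0.262 ] grip 0.0519 F [1.1 0.8 0.3]
shift mm [-88.   -1.   -4.2]
jaw az -1.1 turn rad -0.011
shift after turn [-88.   -0.9  -4.2] jaw az after -0.5
scene 465 [0.007 1.    0.014] cover angle deg 89.5
top 170 [0.004 1.    0.01 ] cover angle deg 89.6
top 639 ((0.5271525979042053, -0.26249194145202637), (0.10396558791399002, 0.13863104581832886), 79.58129119873047)
```

View pics/w15.png

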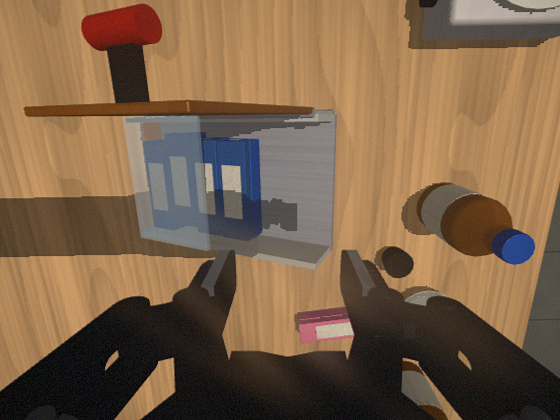

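```bash
python3 -m pendant '[60,-45,0,0,0, 60,-45,0,0,0, 60,0,-26,-40,0, 60,0,-26,-40,0, 60,0,-26,-40,-0.019, 60,0,0,0,0, 60,50,0,0,0, 60,30,0,0,0, 60,0,0,0,0]' 40
python3 - <<'E'
from h import *
go([.4975,.305,.218],0)
p,d,K,W,c=grab("wrist"); save(p,"w16.png"); P=cloud(d,K,W)
hsv=cv2.cvtColor(p,cv2.COLOR_RGB2HSV);H,S,V=hsv[...,0].astype(int),hsv[...,1],hsv[...,2]
red=((H<4)|(H>176))&(S>180)&(V>60)&(P[...,2]>.15)&(d>0)
print(red.sum(),P[red].min(0),P[red].max(0),np.median(P[red],0))
h=np.array([.068,.0455]);ths=np.linspace(np.pi/2,0,13);ph=np.radians(161.57)-ths;D=np.diff(h+.1265*np.c_[np.cos(ph),np.sin(ph)],axis=0)*1000
print(np.c_[-.9063*D[:,1],-.4226*D[:,1],-D[:,0]].round(1))
E
```

```text
clock: 55.78
tcp_pos: [0.497, 0.3038, 0.2674]
orientation: [1.206, 1.209, -1.215]
contact_force: [-0.1, -0.0, 0.0]
grip_width: 0.0604
t 55.77 tcp [0.497  0.3038 0.2674] grip 0.0604 F [-0.1 -0.   0. ]
shift mm [49.4  0.7 -1.4]
jaw az -0.1 turn rad -0.002
shift after turn [49.4  0.8 -1.4] jaw az after 0.0
115 [0.49419476 0.29082535 0.23906467] [0.51798967 0.3067427  0.25408785] [0.51004868 0.30173025 0.24971555]
[[-3.8 -1.8 16. ]
 [-1.9 -0.9 16.4]
 [ 0.1  0.  16.5]
 [ 2.   1.  16.4]
 [ 4.   1.8 16. ]
 [ 5.8  2.7 15.3]
 [ 7.6  3.5 14.3]
 [ 9.2  4.3 13.1]
 [10.7  5.  11.6]
 [11.9  5.6 10. ]
 [13.   6.1  8.2]
 [13.9  6.5  6.2]]
```

```bash
python3 -m pendant '[60,25,0.7,3.5,0, 60,24,0,0,0, 60,0,0,0,0, 30,0,0,0,0, 30,0,0,0,0, 30,0,0,0,0, 30,0,0,0,0, 30,-3.8,-1.8,16,0, 30,-1.9,-0.9,16.4,0, 30,0.1,0,16.5,0, 30,2,1,16.4,0, 30,4,1.8,16,0, 30,5.8,2.7,15.3,0, 30,7.6,3.5,14.3,0, 30,9.2,4.3,13.1,0, 30,10.7,5,11.6,0, 30,11.9,5.6,10,0, 30,13,6.1,8.2,0, 30,0,0,0,0]' 40
python3 - <<'E'
from h import *
cover(); go([.5308,.1405,.147])
E
```

```text
clock: 58.2
tcp_pos: [0.5251, 0.1472, 0.162]
orientation: [1.209, 1.21, -1.213]
contact_force: [-4.8, -1.3, -1.7]
grip_width: 0.0348
scene 1187 [-0.42   0.127  0.899] cover angle deg 7.0
top 74 [-0.011  0.994  0.109] cover angle deg 84.0
t 58.3 tcp [0.525  0.1474 0.1624] grip 0.0352 F [-5.9 -2.4 -1.4]
shift mm [15.4  5.9  6.8]
```

```bash
python3 -m pendant '[30,8,3.5,3.5,0, 30,6,3,2.7,0, 30,0,0,0,0, 30,1.5,0,0,0, 30,0,0,0,0]' 40
python3 - <<'E'
from h import *
cover(); go([.5308,.1405,.147])
E
```

```text
clock: 58.92
tcp_pos: [0.5314, 0.1418, 0.1484]
orientation: [1.209, 1.212, -1.211]
contact_force: [-11.4, -2.2, 15.3]
grip_width: 0.0351
scene 1164 [-0.424  0.003  0.906] cover angle deg -0.1
top 72 [-0.021  0.992  0.12 ] cover angle deg 83.2
t 59.02 tcp [0.5314 0.1418 0.1484] grip 0.0352 F [-11.3  -2.1  14.9]
shift mm [ 1.4 -0.6  1.3]
```

Shut (−0.1°) with a 15 N press. Next I release, press lightly with the closed fingers only if it's still needed, and retreat.

```bash
python3 -m pendant '[60,0,0,0,0, 60,0,0,0,0, 60,0,0,0,0, 60,-30,0,0,0, 60,-50,0,0,0, 60,-50,0,0,0, 60,-20,0,-40,0, 60,0,-10,-50,0, 60,0,-10,-50,0, 60,0,-10,-50,0, 60,0,0,0,0]' 40
python3 - <<'E'
from h import *
cover(); go([.53,.14,.2]); row(cams=("top",))
p,*_=grab("top"); q,*_=grab("scene"); 
a=cv2.resize(p[100:290,100:450],(700,380)); save(a,"t17.png")
p,d,K,W,c=grab("top");P=cloud(d,K,W)
for n in("scene","top"):
    print([(np.round(x["location"],3).tolist(),round(x["score"],2)) for x in nets.look_for("box0",n)], [(np.round(x["location"],3).tolist(),round(x["score"],2)) for x in nets.look_for("grey1",n)])
E
```

```text
clock: 60.4
tcp_pos: [0.501, 0.3377, 0.2959]
orientation: [1.203, 1.213, -1.203]
contact_force: [0.9, -0.5, 0.1]
grip_width: 0.06
scene 1206 [-0.423  0.004  0.906] cover angle deg -0.0
top 1300 [-0.426  0.006  0.905] cover angle deg 0.1
t 60.5 tcp [0.5028 0.3321 0.2967] grip 0.0597 F [ 0.5 -0.4  0.5]
shift mm [ 96.9  27.  192. ]
top 638 ((0.5270373821258545, -0.26328128576278687), (0.10328693687915802, 0.1386425644159317), 79.1529312133789)
[([0.65, -0.035, 0.037], 0.75)] [([0.584, -0.259, 0.031], 0.74), ([0.48, -0.242, 0.03], 0.54)]
[([0.642, -0.038, 0.026], 0.85)] [([0.476, -0.252, 0.03], 0.91), ([0.577, -0.275, 0.033], 0.57)]
```

View pics/t17.png

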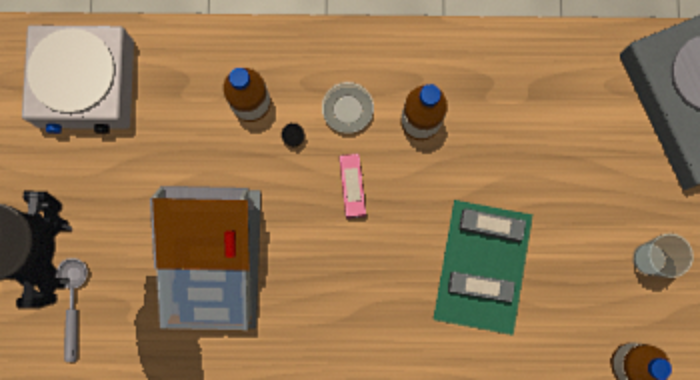

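```bash
python3 -c "
from bench import r
print(r.hand_in())"
```

```text
the job is handed in; nothing more can be done
None
```

The job is done and handed in at about 61 s on the robot's clock, against the 208 s limit.

**What I did:** I raised the cover to square. I loaded box0, then pushed box1, box2 and box3 endways out of the row and let each slide down the rack. Then I folded the cover shut and backed the arm away, touching nothing.

**What the last checks showed:**
- **Cover:** it measured 89.5–90° before loading and stayed there. After release it reads 0.0–0.1° from both cameras.
- **Blue boxes:** the wrist picture after the fourth release shows all four touching in line behind the stop. In the final top view three show under the clear roof, and the fourth is hidden under the cover.
- **Grey boxes:** their combined outline stayed within about 1 mm and 0.5° of where it was, with one oddity. The outline reads 138.6 mm wide against the nominal 137.2 mm, so one may have moved about a millimetre, or it may be measurement noise.
- **Everything else:** the pink box measured the same as at the start. The other bench items look unmoved in the final top picture, but I did not measure them.

**Readings that disagreed:** while the arm blocked the top camera, it gave false cover angles of about 84°. I ignored those and used the scene camera; both cameras agreed once the arm was clear.

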